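# Rock the locating block out of the registration jig

### The arm

A 6-joint arm with a two-finger parallel gripper is mounted at the origin on the work surface. World frame = base frame: x ahead of the robot, y to its left, z up, the work surface at z = 0. Lengths are in mm, angles in rad, forces in N, time in s.
With the tool pointing down it reaches from about 350 to 975 mm from the base axis. Payload 7.1 kg.
Tool frame: the origin (TCP) lies on the front face of the gripper's body, between the roots of the fingers; the fingertips stand 80 mm ahead of it and the grasp point (between the pads) lies 61 mm ahead of it (env.tips_ahead is the distance from the TCP to the fingertips, in mm); z points along the fingers, y is the line along which they close (so a half turn about z gives the same grasp; the last joint's range is limited). The gripper opens to 88 mm and grips with 3 to 60 N. Pads are 20 mm wide; open, the fingers measure 115 mm over their backs; the gripper's body (75 mm by 178 mm) begins 61 mm behind the grasp point.
Start: joints at [-1.184, 0.423, 1.63, -0, 1.089, -0.019], TCP at [246.737, -574.218, 302.675] pointing down, gripper open.
Joint ranges: [-3, 3], [-0.9, 2.11], [0.09, 2.58], [-1.31, 4.45], [0.11, 2.69], [-2.54, 2.54]. Speed limits (rad/s): [2.39, 2.39, 3.01, 3.14, 3.14, 3.14].

### API

Orientations are given as a unit quaternion [x, y, z, w].
In Python, from station import env, set_gripper, viewer, workorder gives the robot as it stands. Calls block until the motion is done:
- env.reach(position, orientation): joint-space move of the TCP to a pose.
- env.move_l(position, rot=None, rate=150, f_stop=None): straight line of the TCP; rot=None keeps the orientation; rate is the mean speed in mm/s. With f_stop (N) it stops when the force on the tool has changed by that much, and returns True; else False.
- env.move_joints(angles): joint-space move.
- set_gripper(opening): finger opening in mm; the grip force is fixed at half the most; returns when the fingers have stopped.
- env.hold(seconds).
- env.ik(position, orientation): joint angles nearest the present ones, or None.
- env.read_state(): the state.
- viewer.camera(name): name is "side" or "top"; returns the picture (384x512x3 uint8, blue, green, red); there is no depth.
- viewer.camera_params(name): a dict with "fx", "fy", "cx", "cy" (pixels), "pose" (4x4, takes a point from camera to world coordinates). Camera axes: x right, y up, looking along -z (the intrinsics and any distortion apply to the point x, -y, -z); pixel columns grow to the right and rows downward; lengths in mm; the calibration is good to about 2 mm. A picture is of the moment at which its call begins. camera_params takes no time and is no camera call.
A pose or a line that the arm cannot do raises env.IKError and nothing moves.
- workorder.sign_off(): hands the job in; it is judged then, once.
The state is a dict: "time_s": time; "qpos": joint angles; "dq": joint speeds; "tau": joint torques, N m; "tool_pos": TCP position; "orientation": TCP orientation; "force": force on the tool from outside, world axes, zero at the start; "wrist_torque": the same for the moment, N m; "width": finger opening in mm; "grip_force": force on a finger pad.
Only numpy, scipy, OpenCV 4.12 (cv2) and the standard library are available. Lean on these libraries where they do the work, as an engineer would, in place of code of your own. Each camera call takes 0.05 s, during which the arm holds its last target. There are 200 camera calls.

### The job

Clear the steel tin off the registration board: stand it upright on the cork mat, midway between the two jars and in line with them. Then take the locating block by its bar and rock it side to side, freeing one side from its catch and then the other, until it is out of the two sprung catches; do not yank it straight up. Lift it level just clear of the socket, with about 20 mm of air between its underside and the top of the socket, and finish still holding it there; leave the jars, mug and ink roller where they are.

Things in the scene. Friction and masses are not known exactly. Their poses are not given: they have to be found in the camera images.
- jig: Fixed plywood registration board on the table, 200 (x) by 270 (y) by 12 mm, dark steel socket at its middle; yaw varies by 0.35 rad either way. Origin: centre of its underside. Socket: two cheeks, inner faces at y = +-32 mm, tops 22 mm above the board; catch housings behind them out to y = +-52 mm, 20 mm above the board; end stops 8 mm high at x = +-20 to +-26 mm.
- socket (a point): Middle of the socket on the board's top, 12 mm above the jig's origin; axes as the jig's. Through each cheek a sprung white catch reaches in to y = +-25.5 mm over the block's foot: flat top 11 mm above the board, underside bevelled 45 degrees. A side of the block that has come up past its catch stays up, its foot resting on the catch's flat top.
- catch_l (a joint): Catch at the socket's +y cheek: 0 out over the block's foot, grows to 0.009 m as it is pushed back into the cheek; spring 9 N at 0, plus 0.8 N per mm. To lift one foot edge past its catch takes about 20 to 27 N up at that edge (15 to 22 N sideways at the bar); a straight pull must beat both catches at once, some 55 N.
- catch_r (a joint): The like catch at the socket's -y cheek.
- block: Aluminium locating block in the socket, 0.25 kg. Origin: centre of its underside; axes start parallel to the jig's. Foot flange 36 (x) by 60 (y) by 4 mm, its +y and -y edges under the catches; body above it 34 by 46 mm, to 40 mm above the underside. On top two 8 mm posts at x = +-16 mm carry a round steel bar 14 mm thick, 50 mm long along x, axis 75 mm above the underside.
- bar (a point): Middle of the grip bar, 75 mm above the block's underside; the bar lies along the block's x, so fingers close along y, and the block rocks about x. Tipping it 0.2 to 0.26 rad about one foot edge brings the other edge up over its catch; then tipping it the other way, about the edge now resting on its catch top, frees that one too, and the block stands loose on both catch tops.
- side_l (a point): Middle of the bottom edge of the block's foot at +y (30 mm from its centre).
- side_r (a point): Middle of the bottom edge of the block's foot at -y (30 mm from its centre).
- tin: Plain steel tin, upright closed can, 48 mm across, 95 mm high, about 0.2 kg, standing on the jig's board about 86 mm to the +y side of the socket, in the way of the gripper. Origin: centre of its underside.
- mat: Fixed cork mat, 290 mm (x) by 120 mm (y) by 4 mm thick, flat on the table. Origin: centre of its underside; the two jars stand on it 100 mm either side of its centre along its x, so the tin's place is the middle of the mat.
- jar_near: Lidded amber glass jar, 60 mm across, 85 mm high, standing on the mat at its -x end. Origin: centre of its underside.
- jar_far: Lidded amber glass jar, 60 mm across, 85 mm high, standing on the mat at its +x end. Origin: centre of its underside.
- brayer: Ink roller lying on the table beyond the work: black rubber roll 44 mm across and 90 mm long along its y, wooden handle to its -x, 185 mm long and 44 mm high in all. Origin: on the table under the roll's middle.
- mug: White mug, 80 mm across, 90 mm high, on the table beyond the work. Origin: centre of its underside.

How it is judged (in metres and radians):
On the way, in this order (a step that is already met when the one before it is completed fails the run):
1. The tin stands released on the mat midway between the jars (x of tin in the frame of mat between -0.015 and 0.015 m and y of tin in the frame of mat between -0.015 and 0.015 m and z of tin in the frame of mat between 0.001 and 0.008 m and angle between tin's own z axis and vertical below 0.1 rad and contact force between the fingers and tin below 0.1 N), for 0.2 s.
2. One side of the block is rocked up past its catch while the other side is still down in the socket (((z of side_l in the frame of jig above 0.0215 m and z of side_r in the frame of jig below 0.017 m) or (z of side_r in the frame of jig above 0.0215 m and z of side_l in the frame of jig below 0.017 m))), for 0.1 s.
At the end, for the whole second after the job is handed in: Fingers hold the block over the socket: underside 5 to 45 mm above the cheek tops, within 25 mm of the socket's middle, level within 0.2 rad, still, not touching the jig. The tin stands upright, released, on the mat within 15 mm of midway between the jars, along and across their line (all of step 1 and z of block in the frame of jig between 0.039 and 0.079 m and horizontal distance between block and socket below 0.025 m and angle between block's own z axis and vertical below 0.2 rad and linear speed of block below 0.03 m/s and contact force between the fingers and block above 1 N and contact force between block and jig below 0.1 N); the arm keeps its last pose, push and grip.
It fails at once if The near jar is shifted by more than 20 mm or tipped (distance of jar_near from where it was at the start of the episode above 0.02 m or angle between jar_near's own z axis and vertical above 0.3 rad).
It fails at once if The far jar is shifted by more than 20 mm or tipped (distance of jar_far from where it was at the start of the episode above 0.02 m or angle between jar_far's own z axis and vertical above 0.3 rad).
It fails at once if The ink roller is shifted by more than 20 mm or tipped (distance of brayer from where it was at the start of the episode above 0.02 m or angle between brayer's own z axis and vertical above 0.3 rad).
It fails at once if The mug is shifted by more than 20 mm or tipped (distance of mug from where it was at the start of the episode above 0.02 m or angle between mug's own z axis and vertical above 0.3 rad).
It also fails if it takes over 51 s, if anything falls off the work surface, if the arm or the gripper's body presses on something with over 40 N, if the wrist force passes 120 N, or if a joint passes its speed limit or range.

## Working session

There is one attempt and no reset: what is moved stays moved. The work goes in short steps, each a Python script; the robot and the scene stay as the last script left them, time stands still between calls to the robot, and variables do not carry over. Pictures are saved under pics/ and viewed, at most 10 in all, crops included, and the job is handed in when it is done.

```bash
ls; mkdir -p pics; python3 - <<'E'
from station import env, viewer
import cv2
for n in("side","top"):
    im=viewer.camera(n); cv2.imwrite(f"pics/{n}0.png",cv2.resize(im,None,fx=1.5,fy=1.5,interpolation=cv2.INTER_CUBIC))
    cv2.imwrite(f"pics/{n}_raw.png",im)
    print(n,viewer.camera_params(n))
print(env.read_state())
E
```

```text
pics
side {'fx': 365.6094074927372, 'fy': 365.6094074927372, 'cx': 259.15754251343805, 'cy': 193.65413336089463, 'pose': array([[-9.67945119e-01,  1.86934206e-01, -1.67743404e-01,
         4.55158602e+02],
       [-2.50930952e-01, -6.91130356e-01,  6.77770233e-01,
         5.90438812e+02],
       [ 1.07658813e-02,  6.98136401e-01,  7.15883833e-01,
         7.00123340e+02],
       [ 0.00000000e+00,  0.00000000e+00,  0.00000000e+00,
         1.00000000e+00]])}
top {'fx': 361.4727401261064, 'fy': 361.4727401261064, 'cx': 253.91474661257766, 'cy': 193.29559686858286, 'pose': array([[ 6.91862061e-03,  9.99314285e-01, -3.63743370e-02,
         5.62457910e+02],
       [-9.99975059e-01,  6.86241218e-03, -1.66990078e-03,
         1.80754951e+01],
       [-1.41914001e-03,  3.63849832e-02,  9.99336840e-01,
         9.38241239e+02],
       [ 0.00000000e+00,  0.00000000e+00,  0.00000000e+00,
         1.00000000e+00]])}
{'time_s': 0.1, 'qpos': array([-1.18398436e+00,  4.23768230e-01,  1.63062268e+00,  1.29777401e-05,
        1.08860358e+00, -1.89914363e-02]), 'dq': array([ 0.00047949, -0.00324533, -0.00171093, -0.00034015, -0.00050057,
        0.0007973 ]), 'tau': array([ 2.50357789e-04, -5.45615709e+01, -2.74324715e+01,  6.45416742e-02,
        1.87648670e-02, -4.25336157e-05]), 'tool_pos': array([ 246.60269948, -573.85591217,  301.97340157]), 'orientation': array([ 9.79486340e-01,  2.01509348e-01, -1.22530571e-04, -6.90148653e-04]), 'force': array([-0.21962152, -0.78819574,  0.44287155]), 'wrist_torque': array([-0.02359657, -0.03389783, -0.02635507]), 'grip_force': 0.0, 'width': 87.94144377547677}
```

View pics/top0.png

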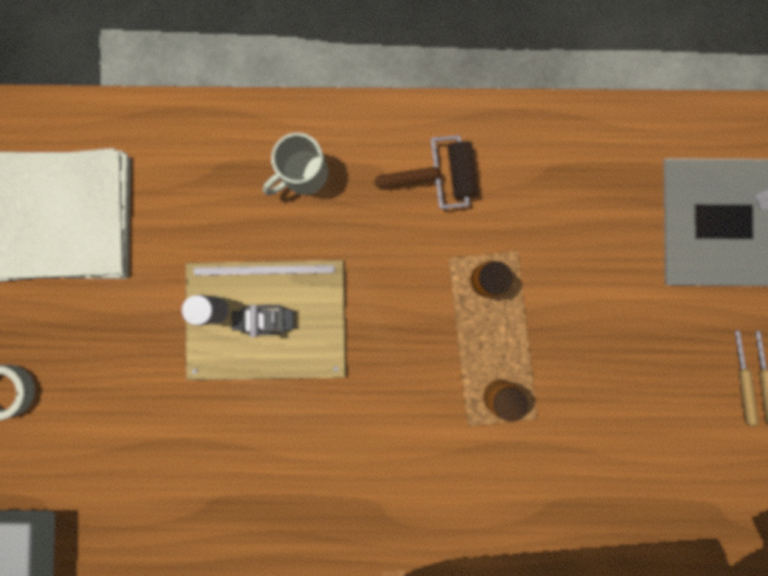

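View pics/side0.png

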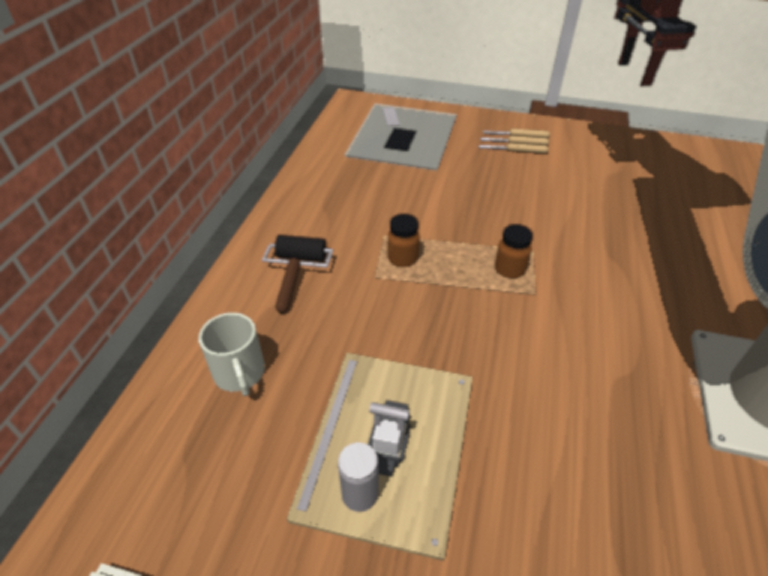

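The top view (1.5x pixels) shows the tin lid at about (197,310), the bar at about (254,320), the board corners at (187,264)-(346,377), and the jars at (496,280) and (510,401). The side view shows the tin lid at (358,460), the bar at (390,410) and the jar lids at (404,225) and (517,237). I'll enlarge both views to read them more closely.

```bash
python3 - <<'E'
import cv2,numpy as np
t=cv2.imread("pics/top_raw.png");s=cv2.imread("pics/side_raw.png")
def c(im,x,y,w,h,f):
    return cv2.resize(im[y:y+h,x:x+w],None,fx=f,fy=f,interpolation=cv2.INTER_CUBIC)
# 4 crops, jig: 120x90 ; 
a=np.hstack([c(t,115,170,125,90,3.2),c(t,290,160,125,140,3.2)[:288]])
def grid(im,x,y,w,h):
    f=4; o=c(im,x,y,w,h,f)
    for k in range((x//10+1)*10,x+w,10): cv2.line(o,((k-x)*f,0),((k-x)*f,6 if k%50 else 14),(0,0,255),1)
    for k in range((y//10+1)*10,y+h,10): cv2.line(o,(0,(k-y)*f),(6 if k%50 else 14,(k-y)*f),(0,0,255),1)
    return o
P=grid(t,110,165,100,90) ; Q=grid(t,210-0,165,100,90)
Q=grid(t,290,165,80,125)
R=grid(s,190,230,130,140); S=grid(s,245,135,120,65)
cv2.imwrite("pics/c1.png",np.hstack([np.vstack([P,np.zeros((140,400,3),np.uint8)]),Q]))
cv2.imwrite("pics/c2.png",cv2.resize(R,None,fx=1,fy=1)); cv2.imwrite("pics/c3.png",S)
E
```

```text
(no output)
```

View pics/c1.png

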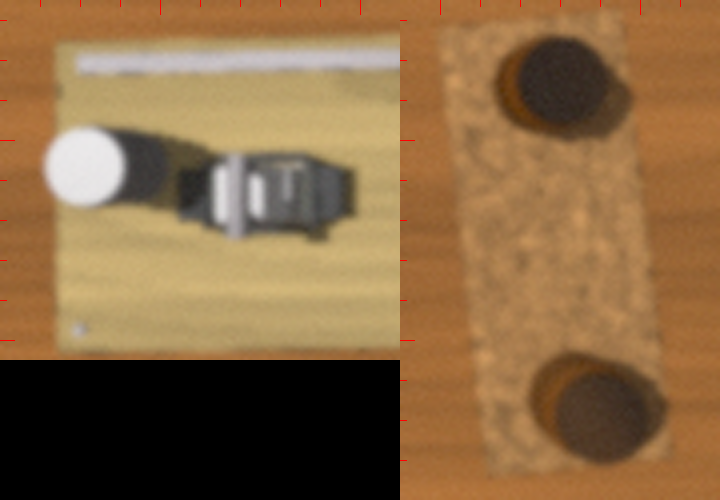

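View pics/c2.png

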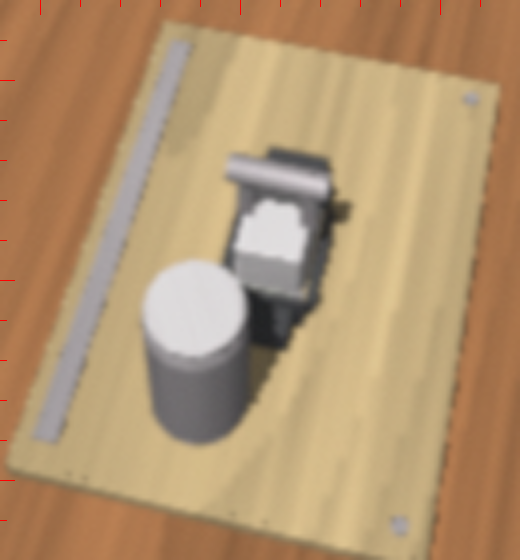

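View pics/c3.png

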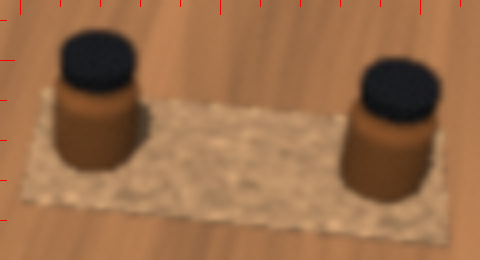

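Readings, in raw pixels:

| Feature | Top | Side |
|---|---|---|
| Tin lid | (130.9,206.1) | (238.4,306.8) |
| Bar middle | (168.5,213.6) | (259.2,273.1) |
| Far jar lid | (330.1,184.9) | (269.4,147.4) |
| Near jar lid | (340.4,268.9) | (344.9,154.6) |

I also read the board and mat corners.

```bash
cat > h.py <<'E'
import numpy as np
from station import env, set_gripper, viewer, workorder
from scipy.spatial.transform import Rotation as R
def ray(n,u,v):
    p=viewer.camera_params(n); d=np.array([(u-p["cx"])/p["fx"],-(v-p["cy"])/p["fy"],-1.])
    return p["pose"][:3,3],p["pose"][:3,:3]@d
def tri(t,s):
    (a,d),(b,e)=ray("top",*t),ray("side",*s)
    k=np.linalg.lstsq(np.c_[d,-e],b-a,rcond=None)[0]
    P,Q=a+k[0]*d,b+k[1]*e
    return (P+Q)/2,np.linalg.norm(P-Q)
def plane(n,uv,z):
    a,d=ray(n,*uv); return a+d*(z-a[2])/d[2]
def down(yaw):  # tool z down, tool y (closing line) at angle yaw from world x
    y=np.array([np.cos(yaw),np.sin(yaw),0]); z=np.array([0,0,-1.]); 
    return R.from_matrix(np.c_[np.cross(y,z),y,z])
E
python3 - <<'E'
from h import *
np.set_printoptions(precision=1,suppress=True)
for n,t,s in [("tin",(130.9,206.1),(238.4,306.8)),("bar",(168.5,213.6),(259.2,273.1)),("jfar",(330.1,184.9),(269.4,147.4)),("jnear",(340.4,268.9),(344.9,154.6)),
  ("jigFR",(229.7,174),(230.9,235.4)),("jigNR",(230.7,250.7),(314.4,251.1)),("jigFL",(123.4,175.1),(191.6,346.4)),("jigNL",(123.9,252.6),(297.1,369.1)),
  ("matFL",(299,172.6),(250.1,185.1)),("matNL",(312.1,282.9),(356.4,195.4)),("matFR",(345.9,167.9),(255.4,157.1))]:
    print(n,*tri(t,s))
for n,t in [("matFL",(299,172.6)),("matFR",(345.9,167.9)),("matNR",(357.6,278.9)),("matNL",(312.1,282.9))]: print(n,plane("top",t,4))
for n,t in [("jigFR",(229.7,174)),("jigNR",(230.7,250.7)),("jigFL",(123.4,175.1)),("jigNL",(123.9,252.6))]: print(n,plane("top",t,12))
print("bar ends top",plane("top",(168.6,203.6),87+7),plane("top",(168.2,224.6),87+7))
print("bar ends side",plane("side",(190+231/4-.4,230+167/4-.4),90),plane("side",(190+326/4-.4,230+180/4-.4),90))
E
```

```text
tin [560.9 303.1 103.9] 0.7759833731858848
bar [544.4 219.4  90. ] 0.14664585805489794
jfar [ 614.4 -159.    91.4] 0.3768714985192021
jnear [ 418.1 -183.2   90.2] 0.8657942874007653
jigFR [647.4  83.1   3.1] 2.641155118545164
jigNR [448.5  78.3   5. ] 0.05253511283716392
jigFL [639.9 356.1   9.2] 2.006109367835027
jigNL [441.9 348.3  16.6] 2.6087045344370763
matFL [651.3 -97.3   0.3] 0.023096686705863827
matNL [ 367.2 -131.3    2.5] 0.4775181212950039
matFR [ 666.8 -219.7   -2.9] 4.157086277233174
matFL [650.9 -96.8   4. ]
matFR [ 664.  -218.3    4. ]
matNR [ 378.7 -247.6    4. ]
matNL [ 367.7 -131.1    4. ]
jigFR [645.4  82.2  12. ]
jigNR [449.3  77.8  12. ]
jigFL [640.7 355.4  12. ]
jigNL [442.6 350.1  12. ]
bar ends top [567.7 218.6  94. ] [518.8 218.7  94. ]
bar ends side [567.6 221.5  90. ] [521.6 216.7  90. ]
```

Fix: the tin is at (561,303), the socket and bar at (544.4,218) with yaw about 0.022, and the mat centre at (516,-172) with yaw about 0.123. The triangulated heights agree with the text. Now the tin.

```bash
cat >> h.py <<'E'
def best(p,yaw):
    return min((down(y).as_quat() for y in (yaw,yaw+np.pi) if env.ik(p,down(y).as_quat()) is not None),key=lambda q:abs(env.ik(p,q)[5]))
def st(m):
    s=env.read_state(); print(m,"t%.1f"%s["time_s"],np.round(s["tool_pos"],1),"F",np.round(s["force"],1),"w%.1f g%.1f"%(s["width"],s["grip_force"]),np.round(s["qpos"][5],2),flush=True)
E
python3 - <<'E'
from h import *
import cv2
tx,ty=560.9,303.1; M=(516,-172)
q=best((tx,ty,131),0.02); env.reach((tx,ty,235),q); st("above")
env.move_l((tx,ty,131),rate=150); set_gripper(40); st("grip")
env.move_l((tx,ty,260),rate=200); st("up")
cv2.imwrite("pics/s1.png",viewer.camera("side"))
q=best((*M,131),0.123+np.pi/2)
env.reach((*M,260),q); st("over")
env.move_l((*M,140),rate=150)
print(env.move_l((*M,118),rate=20,f_stop=4)); st("down")
set_gripper(70); st("open")
env.move_l((*M,260),rate=200); st("end")
cv2.imwrite("pics/s2.png",viewer.camera("side"));cv2.imwrite("pics/t2.png",viewer.camera("top"))
E
```

```text
above t3.4 [561.3 302.4 235.1] F [ 0.1 -0.6 -1.1] w87.9 g0.0 0.46
grip t4.9 [560.9 303.1 131.1] F [-0.6  0.2  1.4] w47.5 g30.0 0.46
up t5.7 [560.2 302.7 258.8] F [ 0.3  0.4 -1.4] w47.3 g30.0 0.46
over t7.5 [ 516.4 -171.3  260. ] F [ 0.8 -0.  -2.7] w47.6 g30.0 1.1
True
down t9.2 [ 515.9 -172.   123. ] F [-1.1  0.5  4.8] w47.8 g30.0 1.1
open t9.8 [ 515.4 -171.8  122.5] F [-0.  -0.7  0.2] w70.1 g0.0 1.1
end t10.7 [ 515.4 -171.8  259.1] F [-0.6 -0.1 -0.1] w70.1 g0.0 1.1
```

```bash
python3 - <<'E'
from h import *
import cv2
B=(544.4,218.2)
q=best((*B,150),0.022+np.pi/2); set_gripper(88); env.reach((*B,250),q); st("above bar")
env.move_l((*B,185),rate=150)
t=viewer.camera("top");s=viewer.camera("side")
f=lambda im,x,y,w,h,k:cv2.resize(im[y:y+h,x:x+w],None,fx=k,fy=k,interpolation=cv2.INTER_CUBIC)
a=f(t,290,160,80,130,4);b=f(s,200,130,170,170,2.8);b=b[:,:476]
o=np.zeros((520,800,3),np.uint8);o[:520,:320]=a[:520];o[:476,322:322+b.shape[1]]=b
cv2.imwrite("pics/c4.png",o)
E
```

```text
above bar t13.3 [544.5 217.8 250. ] F [-0.4  0.3  0.6] w87.8 g0.0 -1.23
```

View pics/c4.png

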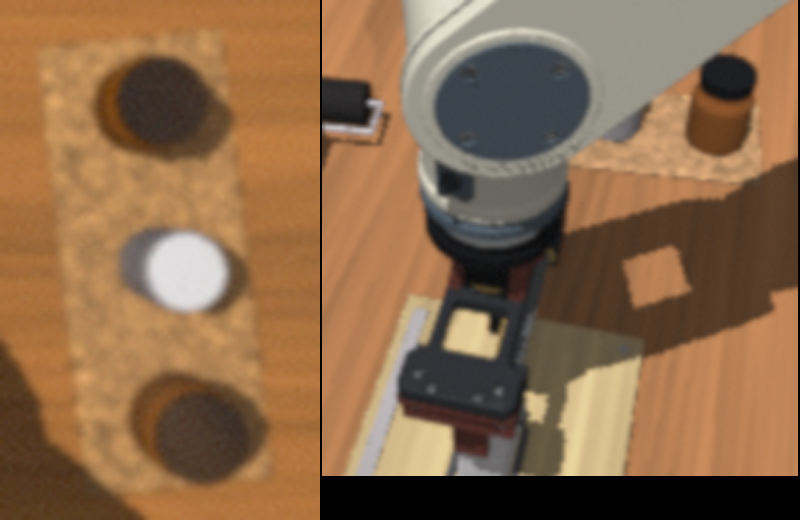

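The tin lid is at raw (336.1,227.4), against a jar-lid midpoint of (335.3,226.9), so it stands centred within about 3 mm and both jars are unmoved. Next I grip the bar and rock it towards -y.

```bash
cat >> h.py <<'E'
B=np.array([544.4,218.2]); YAW=0.022
def block(py,pz,th,yc=0.,zc=12.,rate=40):
    """Drive block rigidly: tilt th about jig x round the foot point (py,pz rel. to underside centre);
    yc,zc: where the untilted block's underside centre would be (jig y, world z)."""
    Z=R.from_euler("z",YAW); T=R.from_euler("x",th)
    v=T.apply([0,-py,75+61-pz])+[0,yc+py,zc+pz]
    q0=R.from_quat(best((*B,150),YAW+np.pi/2))
    p=Z.apply(v)+[*B,0]
    env.move_l(p,(Z*T*Z.inv()*q0).as_quat(),rate=rate)
E
python3 - <<'E'
from h import *
print("pix",plane("top",(336.1,227.4),99))
env.move_l((*B,148),rate=100); st("at bar"); set_gripper(5); env.hold(.2); st("grip")
for th in np.arange(.04,.261,.044):
    block(-30,0,th); st("th%.2f"%th)
env.hold(.4); st("held")
import cv2
t=viewer.camera("top");s=viewer.camera("side")
f=lambda im,x,y,w,h,k:cv2.resize(im[y:y+h,x:x+w],None,fx=k,fy=k,interpolation=cv2.INTER_CUBIC)
cv2.imwrite("pics/c5.png",np.hstack([f(s,200,225,130,145,4)[:,:520],np.zeros((580,10,3),np.uint8)]))
E
```

```text
pix [ 515.32382513 -171.28786048   99.        ]
at bar t14.5 [544.4 218.2 147.9] F [-0.5  0.2  0.3] w87.6 g0.0 -1.23
grip t15.8 [544.4 218.3 148. ] F [1.  1.2 0.5] w13.2 g30.0 -1.23
th0.04 t16.1 [544.4 212.6 148.8] F [ 1.2  2.7 -4.6] w13.4 g30.0 -1.3
th0.08 t16.4 [544.3 207.2 149.4] F [ 1.8  5.9 -7.8] w13.0 g30.0 -1.37
th0.13 t16.7 [544.4 201.5 150. ] F [  0.3   9.5 -10.2] w13.0 g30.0 -1.45
th0.17 t17.0 [544.7 194.4 150.8] F [-0.3  2.7 -6.4] w13.5 g30.0 -1.53
th0.22 t17.3 [545.  188.3 151.3] F [-0.6  3.9 -4.1] w13.0 g30.0 -1.61
th0.26 t17.6 [545.3 182.3 151.3] F [ 0.4  3.5 -3.3] w13.3 g30.0 -1.69
held t18.0 [545.2 182.5 151.2] F [-1.   3.1 -3.2] w13.0 g30.0 -1.69
```

View pics/c5.png

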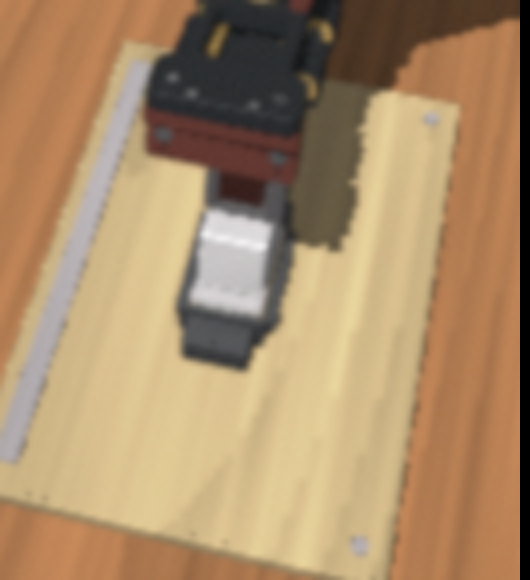

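The push force built to about 14 N, then dropped sharply near 0.15 rad, and the block is leaning over with its near side raised past its catch. Now I tip it the other way about that raised edge.

```bash
python3 - <<'E'
from h import *
block(-30,0,.2); st("back .20")
for th in (.16,.12,.08,.04,0,-.04,-.08,-.12,-.15):
    block(30,0,th,yc=-.5,zc=23); st("th%.2f"%th)
import cv2
s=viewer.camera("side")
cv2.imwrite("pics/c6.png",cv2.resize(s[225:370,200:330],None,fx=4,fy=4,interpolation=cv2.INTER_CUBIC))
E
```

```text
back .20 t18.4 [545.  190.8 151.3] F [-0.2  2.1 -1.7] w13.1 g30.0 -1.58
th0.16 t18.8 [545.  196.2 152.5] F [-0.6  0.2 -0.9] w13.1 g30.0 -1.51
th0.12 t19.0 [544.6 201.6 154.2] F [ 0.1  1.8 -4.4] w13.5 g30.0 -1.44
th0.08 t19.3 [544.2 206.1 155.5] F [ 0.6 -3.2 -7.2] w13.4 g30.0 -1.37
th0.04 t19.6 [543.9 210.6 156.8] F [ 0.7 -8.3 -7.5] w13.4 g30.0 -1.3
th0.00 t19.9 [544.1 217.2 158.9] F [-0.6 -2.6 -3. ] w13.3 g30.0 -1.24
th-0.04 t20.2 [544.2 222.9 160.2] F [-0.6 -4.9 -0.8] w13.1 g30.0 -1.18
th-0.08 t20.5 [544.2 228.7 161.1] F [-0.8 -4.2 -0.2] w13.2 g30.0 -1.12
th-0.12 t20.8 [544.1 234.2 161.7] F [-0.5 -4.2 -0.5] w13.3 g30.0 -1.07
th-0.15 t21.1 [544.  238.3 162. ] F [-0.3 -4.5  1.1] w13.4 g30.0 -1.03
```

View pics/c6.png

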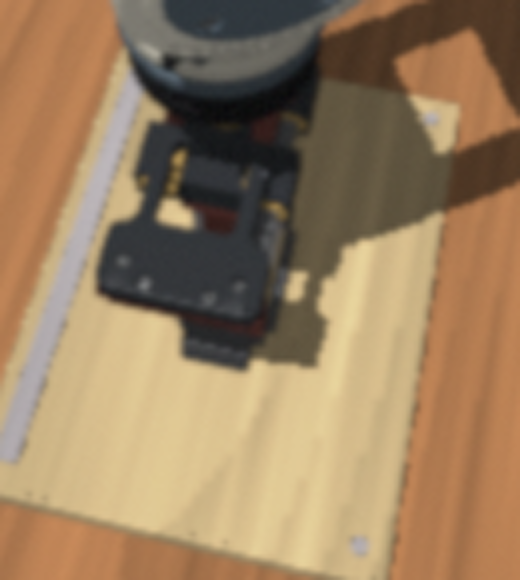

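The second side gave the same signature: force built up and then dropped between 0.04 and 0 rad. Next I level it and lift gently, watching the force.

```bash
python3 - <<'E'
from h import *
import cv2
for th,z in ((-.08,24),(0,25),(0,28),(0,33)):
    block(30,0,th,yc=0,zc=z,rate=30); st("z%d"%z)
    if env.read_state()["force"][2]<-18: raise SystemExit("caught")
block(0,0,0,yc=0,zc=55,rate=40); env.hold(.5); st("lifted")
s=viewer.camera("side")
cv2.imwrite("pics/c7.png",cv2.resize(s[215:360,200:330],None,fx=4,fy=4,interpolation=cv2.INTER_CUBIC))
E
```

```text
z24 t21.6 [544.2 229.  161.9] F [-0.4 -2.2 -1.7] w13.4 g30.0 -1.12
z25 t22.1 [544.5 218.3 161.1] F [-0.7 -3.1 -1.5] w13.0 g30.0 -1.23
z28 t22.3 [544.5 218.5 164.3] F [-0.4 -2.8  0.1] w13.1 g30.0 -1.23
z33 t22.6 [544.6 218.3 169.4] F [-0.  -3.6 -0. ] w13.2 g30.0 -1.23
lifted t23.8 [544.4 218.2 190.9] F [ 0.5 -0.4 -2.6] w13.0 g30.0 -1.23
```

View pics/c7.png

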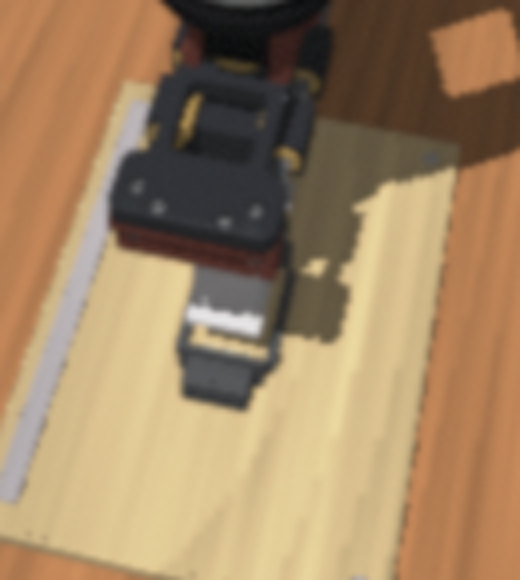

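The block hangs free, with the force reading equal to its weight, and there is air under it. To check that it's level, I overlay the predicted outline for tilts of 0 and ±0.15 rad.

```bash
python3 - <<'E'
from h import *
import cv2
s=viewer.camera("side"); x0,y0,w,h,k=230,263,50,37,8
c=viewer.camera_params("side");tp=env.read_state()["tool_pos"]
def px(p):
    q=c["pose"][:3,:3].T@(p-c["pose"][:3,3]); return np.array([c["cx"]+c["fx"]*q[0]/-q[2],c["cy"]-c["fy"]*q[1]/-q[2]])
base=cv2.resize(s[y0:y0+h,x0:x0+w],None,fx=k,fy=k,interpolation=cv2.INTER_CUBIC)
pan=[]
for th in (None,0,.15,-.15):
    im=base.copy()
    if th is not None:
        T=R.from_euler("z",YAW)*R.from_euler("x",th); bar=tp-[0,0,61]
        for a,z,y,col in ((18,0,30,(0,0,255)),(18,4,30,(0,255,0)),(17,4,23,(255,0,0)),(17,40,23,(255,0,255))):
            e=[((px(bar+T.apply([g*a,y,z-75]))-[x0,y0]+.5)*k).astype(int) for g in(-1,1)]
            cv2.line(im,e[0].tolist(),e[1].tolist(),col,1)
    pan.append(im)
cv2.imwrite("pics/c8.png",np.vstack([np.hstack(pan[:2]),np.hstack(pan[2:])]))
E
```

```text
(no output)
```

View pics/c8.png

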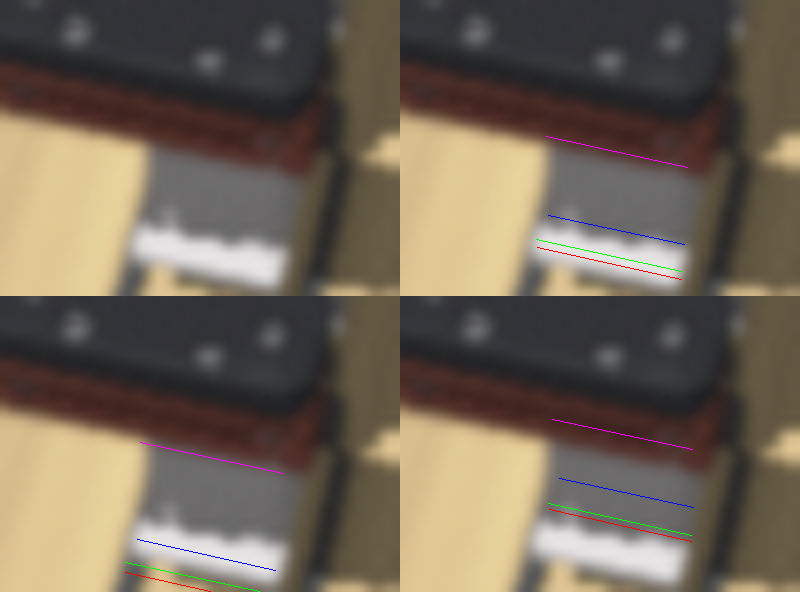

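The outline for zero tilt fits within about 1 px (about 0.04 rad), so the block is level over the socket.

```bash
python3 -c "
from h import *
st('final'); print(workorder.sign_off())"
```

```text
final t23.9 [544.4 218.2 191. ] F [-0.3 -0.4 -2.3] w12.9 g30.0 -1.23
the job is handed in; nothing more can be done
None
```

I handed the job in at 23.9 s with the tin standing about 1 mm from midway between the jars and the block rocked out of both catches, held level about 20 mm above the socket; sign-off returned no verdict.

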